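# Load a dosing pump barrel under its sprung clamp bar

### The arm

A 6-joint arm with a two-finger parallel gripper is mounted at the origin on the work surface. World frame = base frame: x ahead of the robot, y to its left, z up, the work surface at z = 0. Lengths are in m, angles in rad, forces in N, time in s.
With the tool pointing down it reaches from about 0.275 to 0.85 m from the base axis. Payload 5.2 kg.
Tool frame: the origin (TCP) lies on the centre line of the jaws, within the pads' length; the fingertips stand 22 mm ahead of it and the grasp point (between the pads) lies 3 mm ahead of it (bot.finger_overhang is the distance from the TCP to the fingertips, in m); y points along the fingers, z is the direction in which the jaws open and shut, and the axes are right-handed (so a half turn about y gives the same grasp; the last joint's range is limited). The gripper opens to 85 mm and grips with 20 to 120 N. Pads are 22 mm wide; open, the fingers measure 114 mm over their backs; the gripper's body (76 mm by 85 mm) begins 54 mm behind the grasp point. The pads swing forward as they close: fully open they stand 13 mm farther back than shut.
Start: joints at [-1.385, 0.259, 1.535, -0, 1.348, -0.203], TCP at [0.209, -0.509, 0.253] pointing down, gripper open.
Joint ranges: [-3.14, 3.14], [-0.91, 2.08], [0.19, 2.58], [-1.22, 4.36], [0.22, 2.71], [-3.12, 3.12]. Speed limits (rad/s): [2.57, 2.57, 3.14, 3.14, 3.14, 3.14].

### API

Orientations are given as a unit quaternion [w, x, y, z].
In Python, from workcell import bot gives the robot as it stands.
- The arm moves only by the shell command python3 -m creep 'ROWS' [FORCE]. ROWS is text: rows parted by semicolons, each of 5 numbers parted by spaces: the closure, from 0 (fully open) to 1 (shut), then the shift along the tool's x, y, z in cm, then the turn about the tool's y in degrees. In form: fingers tx ty tz yaw; .... A call has 1 to 5 rows; each row shifts and turns the commanded pose from where the row before left it, along the tool's axes as they then stand; what a row does not reach is not made up. A row lasts 1/12 s, in which the tool goes at most 41.7 mm and 7.16 degrees, less where a joint would pass 70% of its speed; a pose out of reach is approached as far as the arm can. A call with a gripper value outside its range is refused whole. The fingers move at their own pace and stop on an object; FORCE is the grip in N (left out, the last holds). Time passes only in rows, so rows that do not move let the fingers close. It gives the time, the measured TCP pose, the force and the opening at its end, in the units of the state.
- bot.observe(): the state, without advancing time (a new reading comes with each control period).
- bot.get_image(name): name is "scene" or "top" or "wrist"; returns a dict with "frame" (480x640x3 uint8, red, green, blue), "depth" (480x640 float32, m along the optical axis (not along the pixel's ray), 0 where there is no reading), "intrinsics" (3x3 intrinsics, pixels), "distortion" ([k1, k2, p1, p2, k3] as OpenCV has them; the pictures are not rectified), "camera_from_world" (4x4, takes a point from world to camera coordinates); the wrist camera has in their place "T_tool_cam" (4x4, takes a point from camera to tool coordinates, whose origin is the TCP and whose axes are the tool frame's). Camera axes: x right, y down, z forward; pixel columns grow to the right and rows downward; lengths in m; the calibration is good to about 2 mm. A picture is of the moment at which its call begins: read the wrist's pose just before it.
- bot.close_job(): hands the job in, once; it reports no verdict.
The state is a dict: "clock": time; "joint_pos": joint angles; "joint_vel": joint speeds; "effort": joint torques, N m; "position": TCP position; "tcp_rot": TCP orientation; "force": force on the tool from outside, world axes, zero at the start; "ft_torque": the same for the moment, N m; "opening": opening from 0.0 (shut) to 1.0 (fully open).
Only numpy, scipy, OpenCV 4.12 (cv2) and the standard library are available. Lean on these libraries where they do the work, as an engineer would, in place of code of your own. Each camera call takes 0.05 s, during which the arm holds its last target.

### The job

Load the thick barrel into the dosing pump: lift the sprung clamp bar and swing it right aside to rest up on its ledge, then lay the barrel in the V-cradle with its nose towards the end stop and slide it along until the nose just touches the stop, without shifting the stop. Then bring the bar back over the barrel and lower it gently, under control, until it clamps the barrel; leave the slim barrel and everything else where it is.

Things in the scene. Friction and masses are not known exactly. Their poses are not given: they have to be found in the camera images.
- pump: fixed white dosing pump, a low housing with its flat deck 45 mm above the table (x -75 to 115 mm, y -145 to 145 mm in its own frame). Origin on the table under the middle of the cradle; z up. At its +y end, from y = 110 mm, a fixed block 100 mm high. Behind the post, at x 62 to 112, y -27 to 14 mm, the grey ledge block, 80 mm high, on which the clamp bar's leg can rest.
- cradle (a point): middle of the seated thick barrel's axis line, 75 mm above the table, 30 mm over the deck; axes as the pump's. The cradle is two 90-degree V saddles, 10 mm thick, tops 72 mm high, 45 mm to either side along the pump's y; fingers fit between them. The barrel lies along y with its nose to -y and can slide along.
- stop_nominal (a point): nominal place of the face of the end stop, a 40 mm wide upright steel plate (top 97 mm high) across the barrel's line, 88 mm to -y of the cradle point. The real face lies anywhere within 12 mm of it along the pump's y, differs each time and is not measured: find it by touch. The plate is rigid to about 12 N along y and slides off its setting if pushed harder.
- clamp_post (a point): axis of the clamp post, a 12 mm upright rod with its top 152 mm high, at x = 75, y = 22 mm in the pump's frame; this point is 86 mm above the table, the underside of the bar at lift 0. The bar turns about and slides on this rod.
- bar_lift (a joint): height of the clamp bar above its lowest place, 0 to 0.046 m. A spring pulls it down: 4 N plus 2.5 N weight at 0, plus 0.06 N per mm. About 0.003 when it clamps the thick barrel. It cannot turn over about 0.2 rad unless lifted 0.028 or more; turned farther, its leg rests on the ledge at lift 0.028 and it stays there when let go. Let go over the cradle it snaps down.
- bar_turn (a joint): turn of the clamp bar about the upright post: 0 when the bar points along the pump's -x, across the cradle; it grows clockwise seen from above, so at 1.57 rad the bar points to the pump's +y; end of travel 1.95. It turns freely, with a little friction.
- bar_knob (a point): middle of the black round upright knob at the free end of the clamp bar (18 mm diameter, 34 mm tall, so 17 mm up and down from this point), 115 mm from the post axis. The steel bar, 12 mm wide and 10 mm thick, runs directly under the knob. With the bar at lift 0 this point is 113 mm above the table.
- barrel: the thick white barrel, loose, about 0.1 kg: a 30 mm diameter, 140 mm long round body with an aluminium nose 12 mm in diameter and 18 mm long at one end and a 38 mm flange 4 mm thick at the other. Origin on its axis at the middle of the 140 mm body; its own x axis points along the barrel towards the nose. It lies level in one of the two places of the rack, axis 39 mm above the table.
- barrel_nose (a point): centre of the flat end of the thick barrel's nose, on the axis 88 mm from the body's origin; its x axis points out of the nose.
- slim_barrel: the slim barrel, 20 mm diameter and otherwise alike, lying in the rack's other place; not wanted. Origin on its axis at mid-length.
- rack: fixed grey rack, base 160 x 130 x 8 mm, origin under its centre, with two places at x = -40 and +40 mm; barrels lie along its y on V saddles at y = -45 and +45 mm (10 mm thick, tops 36 mm high), noses to -y; free for fingers between the saddles.
- bottle: small white bottle, 36 mm diameter, 75 mm tall, a bystander; origin under its centre
- pot: small steel cup, 60 mm diameter, 50 mm tall, a bystander; origin under its centre
Mind the look-alikes: they are no part of the job. Leave any red look-alike of the barrel alone.

How it is judged:
On the way, in this order (a step that is already met when the one before it is completed fails the run):
1. the clamp bar is lifted and turned aside (at least 1.2 rad) and rests up on its ledge (value of joint bar_turn above 1.2 rad and value of joint bar_lift above 0.024 m), for 0.2 s.
2. with the bar still aside, the thick barrel lies in the cradle, nose within 1.5 mm of the end stop (value of joint bar_turn above 1.2 rad and x of stop_c0 in the frame of barrel_nose between 0 and 0.004 m and x of barrel in the frame of pump between -0.004 and 0.004 m and z of barrel in the frame of pump between 0.072 and 0.078 m and angle between the x axis of barrel and the y axis of pump, either way round below 0.08 rad), for 0.2 s.
At the end, for the whole second after the job is handed in: the thick barrel lies at rest in both saddles (axis within 4 mm of the cradle's middle line, 72 to 78 mm high, within 0.08 rad of the pump's y), its nose within 1.5 mm of the end stop, and the clamp bar lies across it (turn under 0.3 rad) lowered onto it (lift 1 to 8 mm) (x of stop_c0 in the frame of barrel_nose between 0 and 0.004 m and x of barrel in the frame of pump between -0.004 and 0.004 m and z of barrel in the frame of pump between 0.072 and 0.078 m and angle between the x axis of barrel and the y axis of pump, either way round below 0.08 rad and linear speed of barrel below 0.02 m/s and value of joint bar_turn below 0.3 rad and value of joint bar_lift between 0.001 and 0.008 m); the robot touches nothing.
It fails at once if the end stop is pushed more than 2 mm from its setting (distance of stop_c0 from where it was at the start of the episode above 0.002 m).
It fails at once if the bar snaps down over the cradle (faster than 0.4 m/s) (value of joint bar_turn below 0.6 rad and velocity of joint bar_lift below -0.4 m/s).
It fails at once if the slim barrel is moved more than 15 mm (distance of slim_barrel from where it was at the start of the episode above 0.015 m).
It fails at once if the bottle or the cup is moved more than 20 mm (distance of any of bottle, pot from where it was at the start of the episode above 0.02 m).
It also fails if it takes over 69 s, if anything falls off the work surface, if the arm or the gripper's body presses on something with over 40 N, if the wrist force passes 120 N, or if a joint passes its speed limit or range.

## Working session

There is one attempt and no reset: what is moved stays moved. The work goes in short steps, Python scripts to look and compute and a shell command to move; the robot and the scene stay as the last step left them, time stands still between calls to the robot, and variables do not carry over. Pictures are saved under pics/ and viewed, and the job is handed in when it is done.

```bash
ls; mkdir -p pics
cat > h.py <<'E'
import numpy as np, cv2
from workcell import bot
def save(name,fn):
    im=bot.get_image(name); cv2.imwrite('pics/'+fn,im['frame'][:,:,::-1]); np.savez('pics/'+fn+'.npz',**{k:np.array(v) for k,v in im.items()}); return im
E
python3 - <<'E'
from h import *
o=bot.observe(); print(o)
for n in ('scene','top','wrist'):
    im=save(n,n+'0.png'); print(n,im['intrinsics'],im['distortion'],im.get('camera_from_world',im.get('T_tool_cam')))
E
```

```text
pics
{'clock': 0.0, 'joint_pos': array([-1.38480731e+00,  2.59349620e-01,  1.53610137e+00,  1.72347684e-05,
        1.34799269e+00, -2.02830765e-01]), 'joint_vel': array([-2.61066080e-04, -1.82250307e-04,  2.17908397e-04, -7.15015728e-05,
        1.77222188e-04,  7.02156881e-04]), 'effort': array([-6.79601708e-04, -4.46037018e+01, -2.90571409e+01, -4.26418601e-04,
        1.16356165e-02,  1.32916824e-06]), 'position': array([ 0.20842147, -0.50844765,  0.25246375]), 'tcp_rot': array([ 0.13661431, -0.13659141,  0.69444052, -0.69313179]), 'force': array([ 0.37181708,  0.31274585, -0.05007965]), 'ft_torque': array([-0.00569325,  0.05366481, -0.02971516]), 'opening': 0.9989260844628565}
scene [[529.54539352   0.         320.90894091]
 [  0.         529.54539352 238.76594166]
 [  0.           0.           1.        ]] [-0.13885685  0.          0.          0.          0.        ] [[ 0.43648534  0.89970064 -0.0043948  -0.18987335]
 [ 0.56630796 -0.27853063 -0.77570354 -0.25260052]
 [-0.69912505  0.33609441 -0.63108217  1.4695969 ]
 [ 0.          0.          0.          1.        ]]
top [[489.36249736   0.         320.23748602]
 [  0.         489.36249736 232.78299293]
 [  0.           0.           1.        ]] [0.04591276 0.         0.         0.         0.        ] [[ 0.02222814 -0.99959259 -0.01790409 -0.03131638]
 [-0.98736795 -0.01913913 -0.15728389  0.52503527]
 [ 0.15687714  0.02117405 -0.98739112  1.01796444]
 [ 0.          0.          0.          1.        ]]
wrist [[378.3507395    0.         315.08829218]
 [  0.         378.3507395  239.22438452]
 [  0.           0.           1.        ]] [-0.04298803  0.          0.          0.          0.        ] [[ 8.88417679e-04  9.60393884e-01  2.78644573e-01 -6.94804720e-02]
 [ 3.31673044e-04 -2.78644951e-01  9.60394128e-01 -1.20270738e-01]
 [ 9.99999550e-01 -7.60812228e-04 -5.66089864e-04 -1.74477719e-04]
 [ 0.00000000e+00  0.00000000e+00  0.00000000e+00  1.00000000e+00]]
```

View pics/top0.png

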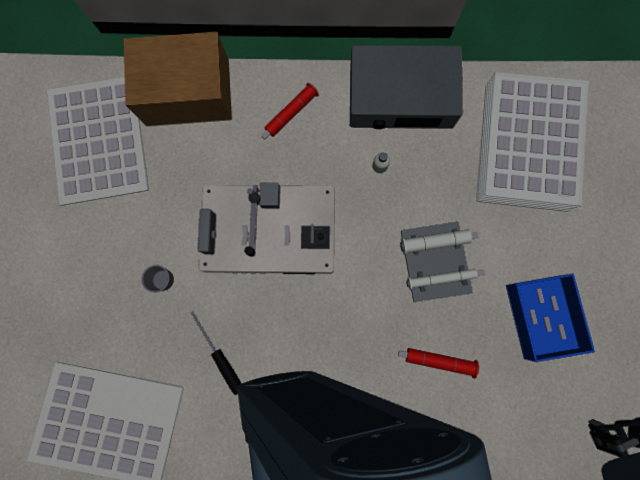

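View pics/scene0.png

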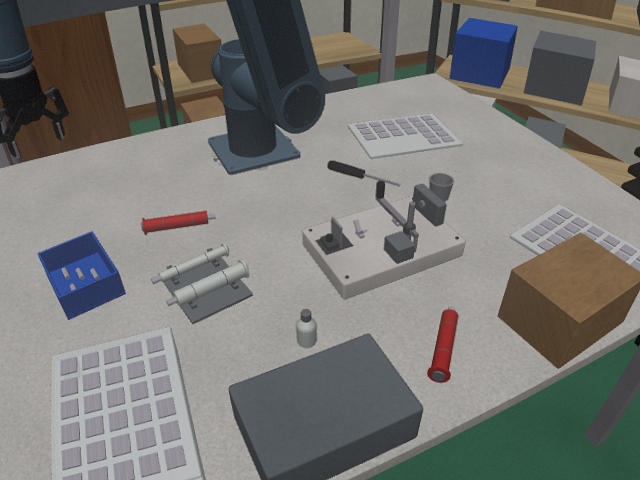

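View pics/wrist0.png

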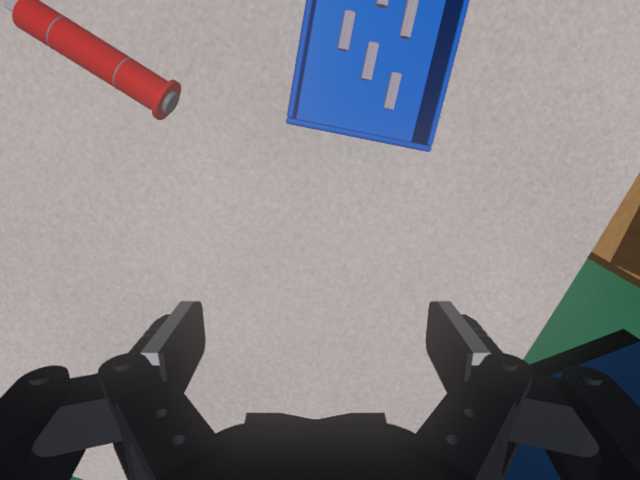

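```bash
cat >> h.py <<'E'
def load(fn): return dict(np.load('pics/'+fn+'.npz'))
def cfw(im,o=None):
    if 'camera_from_world' in im: return im['camera_from_world']
    from scipy.spatial.transform import Rotation as R
    T=np.eye(4); q=o['tcp_rot']; T[:3,:3]=R.from_quat([q[1],q[2],q[3],q[0]]).as_matrix(); T[:3,3]=o['position']
    return np.linalg.inv(T@im['T_tool_cam'])
def cloud(im,o=None):
    K=im['intrinsics'];D=im['distortion'];C=np.linalg.inv(cfw(im,o))
    v,u=np.mgrid[0:480,0:640]
    p=cv2.undistortPoints(np.stack([u,v],-1).reshape(-1,1,2).astype(float),K,D).reshape(480,640,2)
    d=im['depth']; P=np.dstack([p[...,0]*d,p[...,1]*d,d])
    W=P@C[:3,:3].T+C[:3,3]; W[d<=0]=np.nan; return W
def ray(im,uv,z,o=None):
    K=im['intrinsics'];D=im['distortion'];C=np.linalg.inv(cfw(im,o))
    p=cv2.undistortPoints(np.array(uv,float).reshape(-1,1,2),K,D).reshape(-1,2)
    r=np.c_[p,np.ones(len(p))]@C[:3,:3].T; c=C[:3,3]
    return c+r*((z-c[2])/r[:,2])[:,None]
E
python3 - <<'E'
from h import *
t=load('top0.png'); W=cloud(t); s=load('scene0.png'); Ws=cloud(s)
for u,v in [(160,300),(230,260),(440,241),(445,281),(269,192),(250,250),(206,230),(450,262),(312,229),(381,152),(160,275)]: print((u,v),W[v,u].round(4))
# deck
m=(abs(W[...,2]-.045)<.006); m[:, :190]=0; m[:,345:]=0; m[:175]=0;m[285:]=0
pts=W[m][:,:2]; print(len(pts),np.median(W[m][:,2]))
print(cv2.minAreaRect(pts.astype(np.float32)*1000))
c=cv2.resize(t['frame'][170:300,180:520,::-1],None,fx=2.35,fy=2.35,interpolation=cv2.INTER_CUBIC); cv2.imwrite('pics/c1.png',c)
E
```

```text
(160, 300) [ 0.3755  0.3305 -0.0014]
(230, 260) [0.4623 0.1716 0.0444]
(440, 241) [ 0.5112 -0.2751  0.0518]
(445, 281) [ 0.4279 -0.2879  0.035 ]
(269, 192) [0.6052 0.0894 0.0777]
(250, 250) [0.4741 0.1152 0.1323]
(206, 230) [0.5179 0.2132 0.0971]
(450, 262) [ 0.4716 -0.3062  0.0065]
(312, 229) [ 0.5242 -0.0045  0.097 ]
(381, 152) [ 0.7233 -0.1552 -0.001 ]
(160, 275) [0.43   0.3329 0.0041]
9240 0.044797165755978474
((534.7763061523438, 95.8853759765625), (189.64004516601562, 290.7093200683594), 0.41862422227859497)
```

View pics/c1.png

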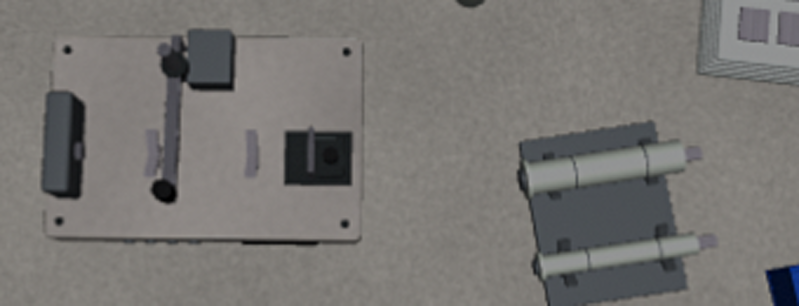

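Run:
```python
from h import *
t=load('top0.png'); W=cloud(t)
g=cv2.cvtColor(t['frame'],cv2.COLOR_RGB2GRAY)
uv=[]
for x,y in [(67,49),(59,221),(346,51),(345,224)]:
    u,v=180+x/2.35,170+y/2.35; a=g[int(v)-4:int(v)+6,int(u)-4:int(u)+6].astype(float); w=np.clip(np.median(a)-a-15,0,None)
    yy,xx=np.mgrid[int(v)-4:int(v)+6,int(u)-4:int(u)+6]; uv.append(((w*xx).sum()/w.sum(),(w*yy).sum()/w.sum()))
P=ray(t,uv,.045); print(P.round(4),P.mean(0)); 
for a,b in [(0,2),(1,3),(1,0),(3,2)]: d=P[b]-P[a]; print(np.degrees(np.arctan2(d[1],d[0])),np.linalg.norm(d))
# robust deck edges
m=(abs(W[...,2]-.045)<.005); m[:, :190]=0; m[:,345:]=0; m[:175]=0;m[285:]=0
pts=W[m]
# barrels via depth
for box,lo,hi in [((395,500,215,262),.012,.07),((400,500,262,300),.012,.06)]:
    u0,u1,v0,v1=box; Q=W[v0:v1,u0:u1].reshape(-1,3); C=t['frame'][v0:v1,u0:u1].reshape(-1,3).astype(int)
    k=(Q[:,2]>lo+.012)&(Q[:,2]<hi)&(C.sum(1)>330); Q=Q[k]
    c=Q.mean(0); e=np.linalg.svd(Q[:,:2]-c[:2],full_matrices=False)[2][0]; e*=-np.sign(e[1])
    s=(Q[:,:2]-c[:2])@e; n=(Q[:,:2]-c[:2])@[-e[1],e[0]]
    print(len(Q),c,e,np.degrees(np.arctan2(e[1],e[0])),s.min(),s.max(),n.min(),n.max(),Q[:,2].max())
    h=np.histogram(s,bins=np.arange(-.1,.1,.01)); 
    for i in range(20):
        kk=(s>-.1+i*.01)&(s<-.09+i*.01)
        if kk.sum()>3: print(round(-.1+i*.01,2),kk.sum(),n[kk].min().round(4),n[kk].max().round(4),Q[kk,2].max().round(4),C[k][kk].mean(0).round())
```

```text
[[ 0.6133  0.2267  0.045 ]
 [ 0.4534  0.2252  0.045 ]
 [ 0.6163 -0.0333  0.045 ]
 [ 0.4561 -0.035   0.045 ]] [0.53476728 0.09590667 0.045     ]
-89.33527037242519 0.26006915373584977
-89.39701743993244 0.2601542481395986
0.5479640117071031 0.1599592415492259
0.5785408845316652 0.16023945615702084
740 [ 0.51261969 -0.27122414  0.05216149] [ 0.17449664 -0.98465777] -79.95063287677232 -0.07333259827856069 0.08667119431865847 -0.013880438093423842 0.014361179460672203 0.05946211428626902
-0.08 24 -0.0139 0.0144 0.0593 [137. 140. 137.]
-0.07 47 -0.011 0.0117 0.056 [137. 141. 137.]
-0.06 51 -0.0104 0.0117 0.0569 [138. 141. 138.]
-0.05 52 -0.0112 0.0118 0.0595 [138. 141. 138.]
-0.04 49 -0.0111 0.0115 0.0553 [137. 140. 137.]
-0.03 46 -0.0105 0.011 0.0583 [136. 139. 136.]
-0.02 52 -0.011 0.0119 0.0571 [137. 140. 137.]
-0.01 48 -0.0109 0.0108 0.0571 [138. 142. 138.]
0.0 54 -0.0114 0.0119 0.0588 [137. 140. 137.]
0.01 50 -0.0111 0.0116 0.0576 [137. 141. 138.]
0.02 54 -0.011 0.0118 0.0574 [138. 142. 138.]
0.03 38 -0.0104 0.011 0.0576 [135. 138. 136.]
0.04 53 -0.0111 0.0122 0.0566 [137. 140. 137.]
[... 480 characters left out ...]
 36 -0.0075 0.0075 0.0469 [138. 141. 138.]
-0.05 33 -0.0075 0.0074 0.0453 [138. 142. 138.]
-0.04 26 -0.0071 0.007 0.0453 [137. 140. 137.]
-0.03 36 -0.0076 0.0076 0.0457 [138. 141. 138.]
-0.02 33 -0.0073 0.0075 0.0462 [139. 142. 139.]
-0.01 34 -0.0071 0.0076 0.0475 [138. 141. 138.]
0.0 36 -0.0074 0.0074 0.0456 [138. 141. 138.]
0.01 34 -0.0075 0.0076 0.0456 [138. 141. 138.]
0.02 34 -0.007 0.0079 0.0457 [136. 140. 136.]
0.03 28 -0.0064 0.0068 0.0441 [134. 138. 135.]
0.04 36 -0.0074 0.0076 0.0438 [137. 140. 137.]
0.05 38 -0.0072 0.01 0.0454 [136. 140. 137.]
0.06 28 -0.0104 0.0089 0.0457 [128. 129. 128.]
0.07 17 -0.0058 0.0068 0.0406 [112. 108. 114.]
0.08 13 -0.0064 0.0065 0.0395 [118. 115. 117.]
```

Run:
```python
from h import *
from scipy.spatial.transform import Rotation as R
t=load('top0.png'); W=cloud(t)
q=[0.13661431, -0.13659141,  0.69444052, -0.69313179]; M=R.from_quat(q[1:]+q[:1]).as_matrix(); print(M.round(3))
# knob
Q=W[235:265,235:265].reshape(-1,3); k=(Q[:,2]>.118)&(Q[:,2]<.14); print('knob top',k.sum(),Q[k].mean(0),Q[k].min(0),Q[k].max(0))
s=load('scene0.png'); Ws=cloud(s)
k=(Ws[...,2]>.118)&(Ws[...,2]<.14)&(abs(Ws[...,0]-.475)<.03)&(abs(Ws[...,1]-.115)<.03); print('scene knob',k.sum(),np.median(Ws[k],0),Ws[k].min(0),Ws[k].max(0))
th=np.radians(.6); Rp=np.array([[np.cos(th),-np.sin(th)],[np.sin(th),np.cos(th)]]); o=np.array([.5148,.0957])
for n,w in (('top',W),('scene',Ws)):
    L=(w[...,:2]-o)@Rp; 
    k=(w[...,2]>.085)&(w[...,2]<.105)&(abs(L[...,0])<.03)&(abs(L[...,1]+.088)<.025); print(n,'stop',k.sum(),L[k].min(0),L[k].max(0),np.median(L[k],0))
    k=(w[...,2]>.13)&(abs(L[...,0]-.075)<.03)&(abs(L[...,1]-.022)<.03); print('post',k.sum(),np.median(L[k],0) if k.sum() else'',)
    k=(w[...,2]>.065)&(w[...,2]<.076)&(abs(L[...,0])<.03)&(abs(L[...,1])<.06); print('saddles',k.sum(),L[k&(L[...,1]>0)].mean(0),L[k&(L[...,1]<0)].mean(0))
print(bot.finger_overhang)
```

```text
[[-0.925 -0.     0.379]
 [-0.379  0.002 -0.925]
 [-0.    -1.    -0.002]]
knob top 68 [0.47455555 0.11770626 0.12912526] [0.46648694 0.10977379 0.12233247] [0.48273344 0.12608491 0.13463532]
scene knob 72 [0.47900857 0.11480848 0.12800181] [0.46659958 0.10800111 0.11812476] [0.48631473 0.12584143 0.13195489]
top stop 60 [-0.01977212 -0.10269398] [ 0.01930581 -0.09797192] [-0.00096653 -0.10036314]
post 46 [0.07368654 0.01986149]
saddles 96 [0.00045677 0.04396153] [-0.00106813 -0.04583135]
scene stop 80 [-0.01839858 -0.10548703] [ 0.02278571 -0.09882756] [ 0.00416267 -0.10338674]
post 76 [0.0791805  0.01846029]
saddles 39 [0.02101348 0.04803639] [-0.00092817 -0.04762596]
0.022
```

```bash
python3 -m creep '0 -2.84 0 -2.81 0;0 -2.84 0 -2.81 0;0 -2.84 0 -2.81 0;0 -2.84 0 -2.81 0;0 -2.84 0 -2.81 0' 40
```

```text
clock: 0.57
position: [0.2868, -0.3232, 0.2529]
tcp_rot: [0.136, -0.136, 0.694, -0.694]
force: [1.5, -0.5, 1.1]
opening: 1.001
```

```bash
python3 -m creep '0 -2.84 0 -2.81 0;0 -2.84 0 -2.81 0;0 -2.84 0 -2.81 0;0 -2.84 0 -2.81 0;0 -2.84 0 -2.81 0'
```

```text
clock: 0.98
position: [0.3649, -0.1393, 0.2534]
tcp_rot: [-0.136, 0.136, -0.694, 0.694]
force: [0.8, 0.6, 0.2]
opening: 0.998
```

```bash
python3 -m creep '0 -2.84 0 -2.81 0;0 -2.84 0 -2.81 0;0 -2.84 0 -2.81 0;0 -2.84 0 -2.81 0;0 -2.84 0 -2.81 0'
```

```text
clock: 1.4
position: [0.4431, 0.0447, 0.2533]
tcp_rot: [-0.137, 0.137, -0.694, 0.694]
force: [-0.1, -0.5, -1.2]
opening: 0.998
```

```bash
python3 -m creep '0 0 0 0 -7;0 0 0 0 -7;0 0 0 0 -7;0 0 0 0 -7;0 0 0 0 -7'
```

```text
clock: 1.82
position: [0.4427, 0.0429, 0.253]
tcp_rot: [0.341, -0.341, 0.62, -0.619]
force: [0.1, -0.8, -0.2]
opening: 0.998
```

```bash
python3 -m creep '0 0 0 0 -7;0 0 0 0 -7;0 0 0 0 -7;0 0 0 0 -7;0 0 0 0 -7'
```

```text
clock: 2.23
position: [0.4427, 0.0426, 0.2531]
tcp_rot: [-0.511, 0.511, -0.489, 0.488]
force: [-0.2, -0.5, 0.1]
opening: 1.001
```

```bash
python3 -m creep '0 0 0 0 -7;0 0 0 0 -7;0 0 0 0 -7;0 0 0 0 -7;0 0 0 0 -7'
```

```text
clock: 2.65
position: [0.4427, 0.0426, 0.2531]
tcp_rot: [-0.634, 0.635, -0.312, 0.312]
force: [0.5, -0.0, -0.1]
opening: 0.998
```

```bash
python3 -m creep '0 0 0 0 -7;0 0 0 0 -7;0 0 0 0 -7;0 0 0 0 -7;0 0 0 0 -7'
```

```text
clock: 3.07
position: [0.4427, 0.0426, 0.2531]
tcp_rot: [0.699, -0.699, 0.107, -0.107]
force: [-0.9, -0.3, 0.8]
opening: 1.002
```

```bash
python3 -m creep '0 0 0 0 -7;0 0 0 0 -7;0 0 0 0 -4;0 0 0 0 0'
cat >> h.py <<'E'
from scipy.spatial.transform import Rotation as R
def go(target,zang=None,o=None):
    "print tool-frame shift (cm) and yaw (deg) to reach world target"
    o=o or bot.observe(); q=o['tcp_rot']; M=R.from_quat([q[1],q[2],q[3],q[0]]).as_matrix(); p=o['position']
    za=np.degrees(np.arctan2(M[1,2],M[0,2]))
    print('clock',round(o['clock'],2),'p',p.round(4),'z-angle',za.round(2),'tilt',(M[:,1]).round(4),'F',o['force'].round(2),'open',round(o['opening'],3),'j',o['joint_pos'].round(2))
    print('  shift cm',((np.array(target)-p)@M*100).round(2), 'yaw', None if zang is None else round(-( (zang-za+180)%360-180),2))
E
python3 -c "
from h import *
go([.4746,.1173,.125],90.6); save('wrist','w1.png')"
```

```text
clock: 3.4
position: [0.4427, 0.0426, 0.2531]
tcp_rot: [0.707, -0.707, -0.002, 0.003]
force: [-0.1, -0.6, 0.5]
opening: 1.0
clock 3.4 p [0.4427 0.0426 0.2531] z-angle 90.42 tilt [-5.e-04  1.e-04 -1.e+00] F [-0.14 -0.58  0.46] open 1.0 j [-0.16  0.07  1.77  0.    1.31 -1.73]
  shift cm [ 3.25 12.81  7.44] yaw -0.18
```

View pics/w1.png

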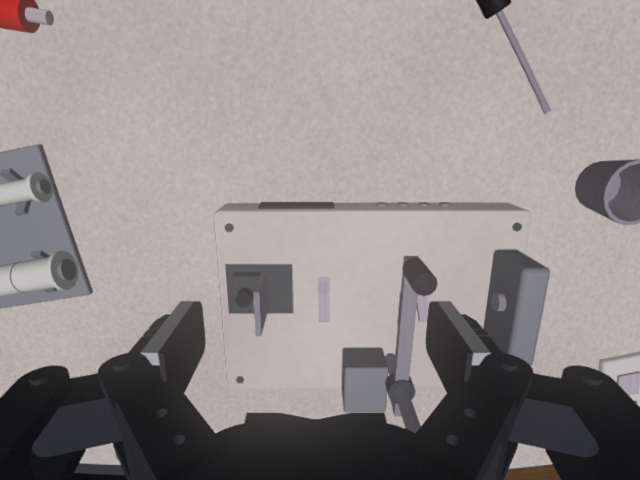

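```bash
python3 -c "
from h import *
o=bot.observe(); w=load('w1.png'); W=cloud(w,o)
k=(W[...,2]>.12)&(W[...,2]<.14)&(abs(W[...,0]-.475)<.03)&(abs(W[...,1]-.117)<.03)
print(k.sum(),W[k].min(0),W[k].max(0))
k=(abs(W[...,2]-.13)<.004)&(abs(W[...,0]-.475)<.03)&(abs(W[...,1]-.117)<.03); print(k.sum(),W[k].mean(0))
k=(W[...,2]>.085)&(W[...,2]<.105)&(abs(W[...,0]-.515)<.03)&(abs(W[...,1])<.02);print('stop',k.sum(),W[k].min(0),W[k].max(0))
"
python3 -m creep '0 1.6 0 3.7 0;0 1.65 0 3.7 0;0 0 4 0 0;0 0 4 0 0;0 0 3 0 0'
```

```text
582 [0.46488993 0.10961136 0.12019312] [0.48265925 0.12799    0.13184514]
491 [0.47317737 0.11814973 0.12951153]
stop 381 [ 0.49439246 -0.00701772  0.08503767] [ 0.53410367 -0.00179322  0.09915423]
clock: 3.87
position: [0.4742, 0.1176, 0.141]
tcp_rot: [-0.707, 0.707, 0.001, -0.002]
force: [-0.2, 0.1, -1.3]
opening: 1.002
```

```bash
python3 -m creep '0 0 1.8 0 0;0.6 0 0 0 0;0.9 0 0 0 0;0.9 0 0 0 0;0.9 0 0 0 0' 50
```

```text
clock: 4.28
position: [0.4765, 0.1167, 0.1271]
tcp_rot: [0.707, -0.707, -0.003, 0.0]
force: [-0.3, 1.0, 0.1]
opening: 0.457
```

```bash
python3 -m creep '0.95 0 0 0 0;0.95 0 0 0 0;0.95 0 0 0 0' 50; python3 -c "
from h import *
go([.4746,.1173,.125],90.6); save('wrist','w2.png')"
```

```text
clock: 4.53
position: [0.4759, 0.1169, 0.1265]
tcp_rot: [0.707, -0.707, -0.002, 0.001]
force: [0.5, 1.6, 2.0]
opening: 0.193
clock 4.53 p [0.4759 0.1169 0.1265] z-angle 90.25 tilt [ 2.6e-03  5.0e-04 -1.0e+00] F [0.51 1.6  1.96] open 0.193 j [ 0.01  0.28  1.85  0.    1.01 -1.56]
  shift cm [-0.13  0.14  0.04] yaw -0.35
```

View pics/w2.png

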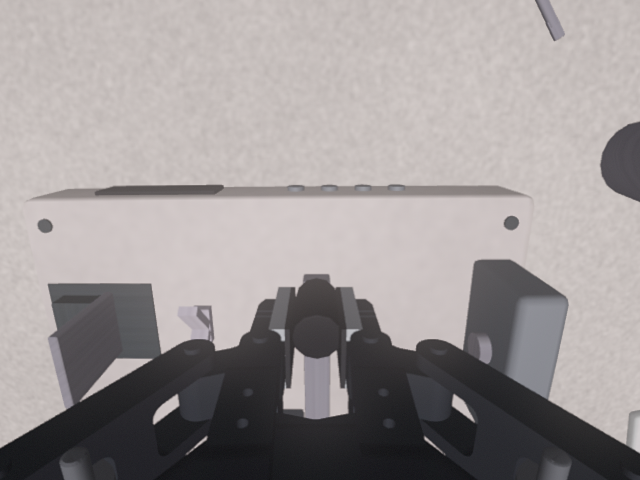

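```bash
python3 -m creep '0.95 0 0 0 0;0.95 0 -0.4 0 0;0.95 0 -0.4 0 0;0.95 0 -0.4 0 0;0.95 0 -0.4 0 0' 60
```

```text
clock: 5.0
position: [0.4764, 0.1169, 0.1411]
tcp_rot: [0.707, -0.707, -0.002, 0.001]
force: [7.3, 1.8, -7.2]
opening: 0.19
```

```bash
python3 -m creep '0.95 0 -0.4 0 0;0.95 0 -0.4 0 0;0.95 0 -0.4 0 0;0.95 0 -0.4 0 0;0.95 0 -0.2 0 0'
```

```text
clock: 5.42
position: [0.4764, 0.1168, 0.1591]
tcp_rot: [0.707, -0.707, -0.002, 0.001]
force: [5.9, 2.2, -9.1]
opening: 0.188
```

```bash
python3 -m creep '0.95 0.06 0 1.19 6;0.95 0.06 0 1.19 6;0.95 0.06 0 1.19 6' ; python3 -c "
from h import *
a=np.radians(18.25); go([.5896-.1136*np.cos(a),.1185+.1136*np.sin(a),.159],90.25-18)"
```

```text
clock: 5.67
position: [0.4813, 0.1517, 0.1586]
tcp_rot: [-0.698, 0.699, -0.11, 0.111]
force: [8.5, -2.5, -8.3]
opening: 0.186
clock 5.67 p [0.4813 0.1517 0.1586] z-angle 71.96 tilt [ 0.0013 -0.001  -1.    ] F [ 8.48 -2.54 -8.34] open 0.186 j [ 0.08  0.26  1.78 -0.    1.1  -1.17]
  shift cm [-0.03 -0.04  0.24] yaw -0.29
```

```bash
python3 -m creep '0.95 0.12 0 1.19 6;0.95 0.08 0 1.19 6;0.95 0.06 0 1.19 6;0.95 0.06 0 1.19 6' ; python3 -c "
from h import *
a=np.radians(42.25); go([.5896-.1136*np.cos(a),.1185+.1136*np.sin(a),.159],90.25-42)"
```

```text
clock: 6.0
position: [0.5041, 0.1928, 0.1578]
tcp_rot: [-0.659, 0.661, -0.254, 0.253]
force: [4.2, -2.6, -8.3]
opening: 0.186
clock 6.0 p [0.5041 0.1928 0.1578] z-angle 48.01 tilt [-0.0023 -0.0014 -1.    ] F [ 4.15 -2.59 -8.35] open 0.186 j [ 0.16  0.33  1.69 -0.    1.13 -0.68]
  shift cm [-0.04 -0.12  0.25] yaw -0.24
```

```bash
python3 -m creep '0.95 0.08 0 1.19 6;0.95 0.06 0 1.19 6;0.95 0.06 0 1.19 6;0.95 0.06 0 1.19 6' ; python3 -c "
from h import *
a=np.radians(66.25); go([.5896-.1136*np.cos(a),.1185+.1136*np.sin(a),.159],90.25-66)"
```

```text
clock: 6.33
position: [0.5417, 0.2211, 0.1573]
tcp_rot: [-0.592, 0.594, -0.386, 0.384]
force: [1.6, -0.0, -7.3]
opening: 0.185
clock 6.33 p [0.5417 0.2211 0.1573] z-angle 24.01 tilt [-4.4e-03 -7.0e-04 -1.0e+00] F [ 1.62 -0.04 -7.3 ] open 0.185 j [ 0.2   0.4   1.58  0.    1.17 -0.22]
  shift cm [-0.04 -0.17  0.25] yaw -0.24
```

```bash
python3 -m creep '0.95 0.06 0 1.19 6;0.95 0.06 0 1.19 6;0.95 0.06 0 1.19 6;0.95 0 0 0 0' ; python3 -c "
from h import *
a=np.radians(84.25); go([.5896-.1136*np.cos(a),.1185+.1136*np.sin(a),.159],90.25-84)"
```

```text
clock: 6.67
position: [0.5774, 0.2311, 0.1572]
tcp_rot: [-0.525, 0.526, -0.474, 0.472]
force: [-0.4, 3.6, -6.4]
opening: 0.19
clock 6.67 p [0.5774 0.2311 0.1572] z-angle 6.0 tilt [-0.0031  0.001  -1.    ] F [-0.42  3.58 -6.41] open 0.19 j [0.2  0.46 1.48 0.   1.2  0.1 ]
  shift cm [-0.03 -0.18  0.09] yaw -0.25
```

```bash
python3 -m creep '0.95 0 0.1 0 0;0.95 0 0.1 0 0;0.95 0 0.1 0 0;0.95 0 0 0 0'; python3 -m creep '0.95 0 0.1 0 0;0.95 0 0 0 0'
```

```text
clock: 7.0
position: [0.576, 0.2312, 0.156]
tcp_rot: [0.527, -0.527, 0.472, -0.47]
force: [-1.1, 4.8, -2.0]
opening: 0.183
clock: 7.17
position: [0.576, 0.2314, 0.1554]
tcp_rot: [0.528, -0.527, 0.472, -0.47]
force: [-0.9, 6.4, -0.4]
opening: 0.192
```

```bash
python3 -m creep '0.4 0 0.05 0 0;0.4 0 0 0 0;0.4 0 0 0 0;0.4 0 -2 0 0;0.4 0 -4 0 0'; python3 -m creep '0.4 0 -3 0 0;0.4 0 0 0 0';python3 -c "
from h import *
go([.5124,-.2699,.2],10); save('wrist','w3.png'); save('top','t3.png')"
```

```text
clock: 7.58
position: [0.574, 0.2289, 0.21]
tcp_rot: [-0.523, 0.53, -0.474, 0.47]
force: [1.2, 0.4, -0.3]
opening: 0.602
clock: 7.75
position: [0.5803, 0.2304, 0.2526]
tcp_rot: [0.53, -0.523, 0.469, -0.475]
force: [1.3, -0.2, 0.9]
opening: 0.601
clock 7.75 p [0.5803 0.2304 0.2526] z-angle 6.31 tilt [ 0.0123  0.0018 -0.9999] F [ 1.3  -0.24  0.86] open 0.601 j [ 0.2   0.39  1.36 -0.    1.39  0.09]
  shift cm [ 48.99   5.08 -12.31] yaw -3.69
```

View pics/t3.png

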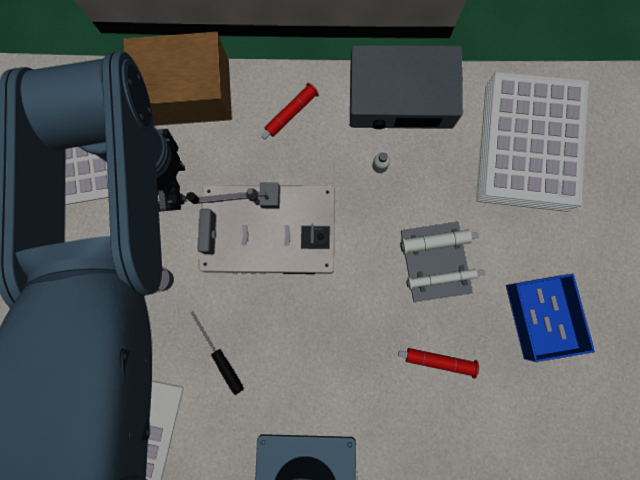

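```bash
python3 -m creep '0.4 3.77 0 -0.95 0;0.4 3.77 0 -0.95 0;0.4 3.77 0 -0.95 0;0.4 3.77 0 -0.95 0;0.4 3.77 0 -0.95 0'; python3 -m creep '0.4 3.77 0 -0.95 0;0.4 3.77 0 -0.95 0;0.4 3.77 0 -0.95 0;0.4 3.77 0 -0.95 0;0.4 3.77 0 -0.95 0'; python3 -m creep '0.4 3.77 0 -0.95 0;0.4 3.77 0 -0.95 -3.7;0.4 1.5 0 -0.5 0;0.4 0 0 0 0'; python3 -c "
from h import *
go([.5124,-.2699,.2],10); save('wrist','w4.png')"
```

```text
clock: 8.27
position: [0.5489, 0.0361, 0.243]
tcp_rot: [-0.526, 0.528, -0.472, 0.471]
force: [-0.1, 0.3, 0.0]
opening: 0.6
clock: 8.68
position: [0.5222, -0.1565, 0.2432]
tcp_rot: [-0.526, 0.527, -0.473, 0.471]
force: [0.8, -0.1, -0.8]
opening: 0.604
clock: 9.02
position: [0.5092, -0.2515, 0.2427]
tcp_rot: [-0.54, 0.541, -0.457, 0.455]
force: [-0.4, -0.1, -0.4]
opening: 0.603
clock 9.02 p [ 0.5092 -0.2515  0.2427] z-angle 9.73 tilt [-3.1e-03  3.0e-04 -1.0e+00] F [-0.38 -0.09 -0.38] open 0.603 j [-0.65  0.3   1.51 -0.    1.34 -0.82]
  shift cm [1.88 4.27 0.02] yaw -0.27
```

View pics/w4.png

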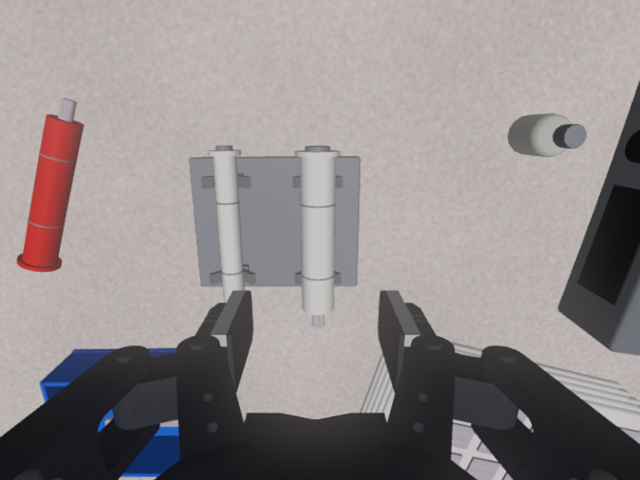

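The wrist view shows the thick white barrel (317,230) and the slim one (230,220) in the rack, noses down at (318,320). The red one at (50,190) is a look-alike. The thick barrel is the one wanted, because it is the wider white body. I'll confirm it in an enlarged crop and measure it.

```bash
python3 -c "
from h import *
o=bot.observe(); w=load('w4.png'); W=cloud(w,o); f=w['frame'].astype(int)
cv2.imwrite('pics/c4.png',cv2.resize(w['frame'][130:340,180:390,::-1],None,fx=2.8,fy=2.8))
m=np.zeros((480,640),bool); m[140:332,280:352]=1
k=m&(W[...,2]>.030)&(W[...,2]<.07)
Q=W[k]; e=np.array([np.cos(np.radians(-80)),np.sin(np.radians(-80))]); n=np.array([-e[1],e[0]])
c0=np.array([.5124,-.2699]); s=(Q[:,:2]-c0)@e; t=(Q[:,:2]-c0)@n
print(s.min(),s.max())
S=[];T=[]
for a in np.arange(-.07,.085,.01):
    kk=abs(s-a)<.005; 
    if kk.sum()>5: print(a.round(2),t[kk].min().round(4),t[kk].max().round(4),Q[kk,2].max().round(4)); S.append(a);T.append((t[kk].min()+t[kk].max())/2)
print(np.polyfit(S[1:-2],T[1:-2],1))
"
```

```text
-0.07943546768427838 0.08689027244803477
-0.07 -0.0176 0.0199 0.06
-0.06 -0.0138 0.0159 0.0554
-0.05 -0.0203 0.0225 0.0555
-0.04 -0.0203 0.0225 0.0556
-0.03 -0.0132 0.0162 0.0558
-0.02 -0.0134 0.0153 0.0552
-0.01 -0.0135 0.0154 0.0554
0.0 -0.0138 0.0155 0.0552
0.01 -0.0129 0.0156 0.0556
0.02 -0.0131 0.0157 0.0557
0.03 -0.0132 0.0158 0.0559
0.04 -0.0203 0.0229 0.0561
0.05 -0.0204 0.0229 0.0553
0.06 -0.0138 0.0162 0.0557
0.07 -0.0139 0.0151 0.0552
0.08 -0.0045 0.0069 0.0467
[0.00185431 0.00117187]
```

View pics/c4.png

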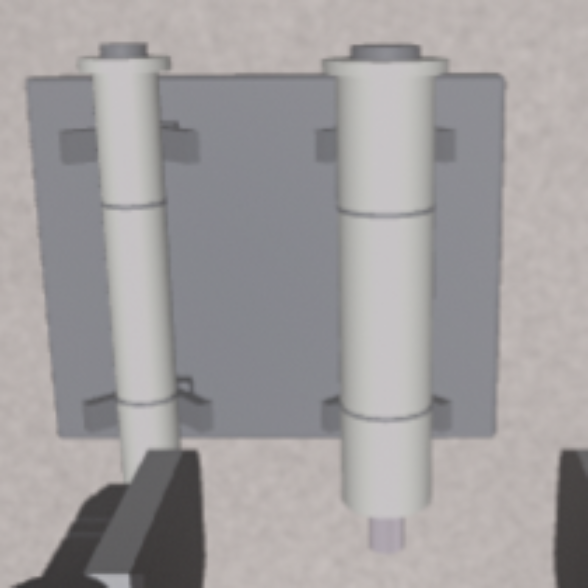

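```bash
python3 -m creep '0.4 1.88 0 0.12 -0.3;0.4 0 4 0 0;0.4 0 4 0 0;0.4 0 4 0 0;0.4 0 0 0 0'; python3 -c "
from h import *
go([.5134,-.2698,.042],10)"
```

```text
clock: 9.48
position: [0.5106, -0.2606, 0.1163]
tcp_rot: [-0.543, 0.543, -0.459, 0.447]
force: [-1.5, 1.1, -0.2]
opening: 0.596
clock 9.48 p [ 0.5106 -0.2606  0.1163] z-angle 10.35 tilt [-0.0131  0.0106 -0.9999] F [-1.49  1.07 -0.24] open 0.596 j [-0.67  0.43  1.64  0.    1.08 -0.85]
  shift cm [1.05 7.42 0.19] yaw 0.35
```

```bash
python3 -m creep '0.4 0 0 0 0;0.4 0 0 0 0;0.4 0 0 0 0'; python3 -c "
from h import *
go([.5134,-.2698,.042],10)"
```

```text
clock: 9.73
position: [0.5171, -0.2664, 0.1277]
tcp_rot: [0.543, -0.543, 0.451, -0.455]
force: [0.3, -0.5, -0.5]
opening: 0.599
clock 9.73 p [ 0.5171 -0.2664  0.1277] z-angle 10.32 tilt [ 0.0038 -0.0029 -1.    ] F [ 0.29 -0.54 -0.49] open 0.599 j [-0.67  0.42  1.63  0.    1.09 -0.85]
  shift cm [ 0.24  8.57 -0.45] yaw 0.32
```

```bash
python3 -m creep '0.4 0 0 0 0;0.4 0 0 0 0;0.4 0 0 0 0'; python3 -c "
from h import *
go([.5134,-.2698,.042],10)"
```

```text
clock: 9.98
position: [0.516, -0.2663, 0.1263]
tcp_rot: [0.543, -0.543, 0.452, -0.454]
force: [0.1, -0.5, 0.1]
opening: 0.602
clock 9.98 p [ 0.516  -0.2663  0.1263] z-angle 10.28 tilt [ 0.0021 -0.0016 -1.    ] F [ 0.11 -0.5   0.05] open 0.602 j [-0.67  0.42  1.63  0.    1.09 -0.85]
  shift cm [ 0.29  8.43 -0.33] yaw 0.28
```

```bash
python3 -m creep '0.4 0.3 2 -0.25 0;0.4 0 2.5 0 0;0.4 0 2 0 0;0.4 0 1 0 0;0.4 0 0.5 0 0'; python3 -m creep '0.4 0 0 0 0;0.4 0 0 0 0;0.4 0 0 0 0;0.4 0 0 0 0';python3 -c "
from h import *
go([.5134,-.2698,.042],10)"
```

```text
clock: 10.4
position: [0.5128, -0.2688, 0.0435]
tcp_rot: [-0.543, 0.543, -0.454, 0.452]
force: [-0.2, -0.4, 0.2]
opening: 0.601
clock: 10.73
position: [0.5142, -0.2698, 0.0461]
tcp_rot: [0.543, -0.543, 0.452, -0.454]
force: [-0.2, -0.0, 0.4]
opening: 0.6
clock 10.73 p [ 0.5142 -0.2698  0.0461] z-angle 10.29 tilt [ 0.0019 -0.0015 -1.    ] F [-0.17 -0.02  0.43] open 0.6 j [-0.68  0.52  1.7  -0.    0.92 -0.85]
  shift cm [-0.02  0.41 -0.08] yaw 0.29
```

```bash
python3 -m creep '0.4 0 0.4 0 0;0.6 0 0 -0.05 0;0.8 0 0 0 0;0.8 0 0 0 0;0.8 0 0 0 0' 35; python3 -m creep '0.8 0 0 0 0;0.8 0 0 0 0;0.8 0 0 0 0' 35;python3 -c "
from h import *
go([.5134,-.2698,.042],10); save('wrist','w5.png')"
```

```text
clock: 11.15
position: [0.5136, -0.2694, 0.0411]
tcp_rot: [0.543, -0.543, 0.453, -0.454]
force: [2.4, 0.9, -0.4]
opening: 0.335
clock: 11.4
position: [0.5136, -0.2694, 0.0411]
tcp_rot: [0.543, -0.543, 0.453, -0.454]
force: [3.6, 1.6, 1.7]
opening: 0.341
clock 11.4 p [ 0.5136 -0.2694  0.0411] z-angle 10.27 tilt [ 1.2e-03 -4.0e-04 -1.0e+00] F [3.62 1.63 1.71] open 0.341 j [-0.68  0.53  1.7   0.    0.91 -0.86]
  shift cm [ 0.03 -0.09 -0.02] yaw 0.27
```

View pics/w5.png

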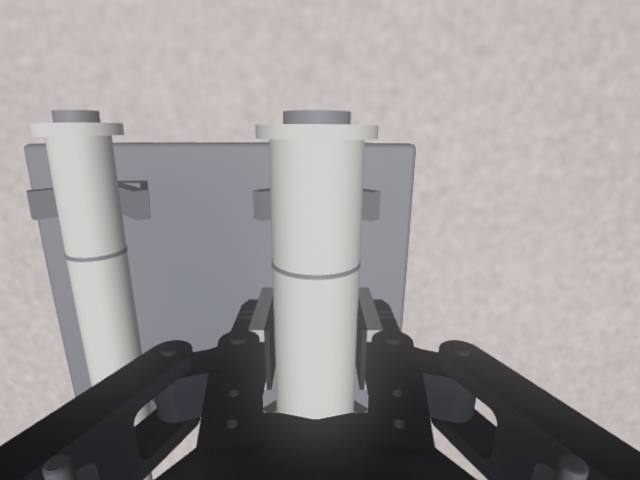

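```bash
python3 -m creep '0.8 0 -0.5 0 0;0.8 0 -2 0 0;0.8 0 -3.5 0 0;0.8 0 -3.5 0 0;0.8 0 -3 0 0'; python3 -m creep '0.8 -1.5 -1.2 0.28 0;0.8 -3 0 0.55 1;0.8 -3.6 0 0.7 1;0.8 -3.6 0 0.7 1;0.8 -3.6 0 0.7 1'; python3 -m creep '0.8 -3.6 0 0.7 1;0.8 -3.6 0 0.7 1;0.8 -3.6 0 0.6 1;0.8 -3.6 0 0.6 1;0.8 -3.2 0 0.5 1'; python3 -c "
from h import *
go([.5147,.1007,.18],.6)"
```

```text
clock: 11.87
position: [0.5119, -0.2693, 0.1673]
tcp_rot: [-0.542, 0.543, -0.454, 0.453]
force: [0.6, -0.7, -1.2]
opening: 0.343
clock: 12.28
position: [0.5164, -0.1115, 0.1768]
tcp_rot: [-0.526, 0.527, -0.473, 0.471]
force: [0.5, 0.5, -1.1]
opening: 0.339
clock: 12.7
position: [0.5339, 0.0668, 0.1767]
tcp_rot: [-0.505, 0.506, -0.495, 0.494]
force: [0.2, -0.7, -0.6]
opening: 0.338
clock 12.7 p [0.5339 0.0668 0.1767] z-angle 1.26 tilt [-3.5e-03  1.0e-04 -1.0e+00] F [ 0.22 -0.73 -0.65] open 0.338 j [-0.08  0.3   1.67 -0.    1.17 -0.1 ]
  shift cm [-3.43 -0.32 -1.85] yaw 0.66
```

```bash
python3 -m creep '0.8 -1.5 0 -0.8 0.6;0.8 -1 0 -0.6 0;0.8 -0.5 0 -0.3 0;0.8 0 0 0 0;0.8 0 0 0 0'; python3 -m creep '0.8 0 0 0 0;0.8 0 0 0 0;0.8 0 0 0 0'; python3 -c "
from h import *
go([.5147,.1007,.12],.6); save('wrist','w6.png')"
```

```text
clock: 13.12
position: [0.5181, 0.0932, 0.1776]
tcp_rot: [-0.503, 0.503, -0.497, 0.497]
force: [-0.5, -0.4, -2.8]
opening: 0.343
clock: 13.37
position: [0.5188, 0.0928, 0.1778]
tcp_rot: [-0.503, 0.503, -0.497, 0.498]
force: [0.2, -1.2, -2.4]
opening: 0.337
clock 13.37 p [0.5188 0.0928 0.1778] z-angle 0.59 tilt [ 1.e-04 -2.e-04 -1.e+00] F [ 0.16 -1.16 -2.42] open 0.337 j [-0.03  0.28  1.7  -0.    1.16 -0.04]
  shift cm [-0.79  5.78 -0.4 ] yaw -0.01
```

View pics/w6.png

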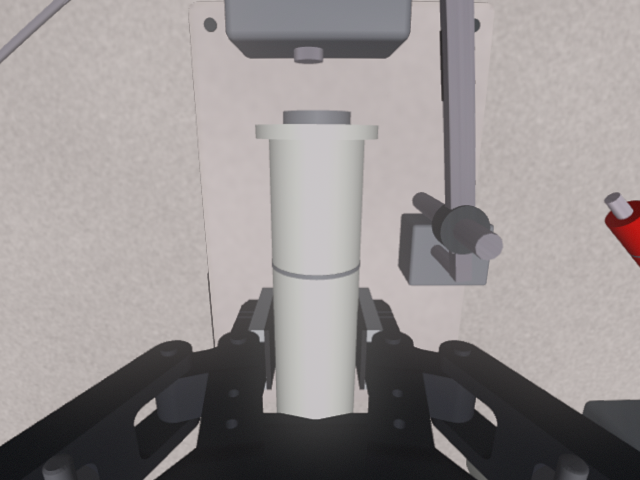

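```bash
python3 -m creep '0.8 -0.8 1 -0.4 0;0.8 0 2.5 0 0;0.8 0 2.5 0 0;0.8 0 1.5 0 0;0.8 0 0.8 0 0'; python3 -m creep '0.8 0 0.5 0 0;0.8 0 0.3 0 0;0.8 0 0 0 0;0.8 0 0 0 0;0.8 0 0 0 0'; python3 -c "
from h import *
go([.5147,.1007,.0771],.6); save('scene','s6.png'); save('top','t6.png')"
```

```text
clock: 13.83
position: [0.5123, 0.1022, 0.092]
tcp_rot: [-0.502, 0.504, -0.498, 0.496]
force: [0.0, 0.2, -1.5]
opening: 0.343
clock: 14.25
position: [0.5151, 0.1018, 0.0877]
tcp_rot: [0.503, -0.502, 0.497, -0.498]
force: [-0.3, 0.8, -0.7]
opening: 0.342
clock 14.25 p [0.5151 0.1018 0.0877] z-angle 0.68 tilt [ 0.0019 -0.     -1.    ] F [-0.29  0.81 -0.73] open 0.342 j [-0.02  0.39  1.81  0.    0.95 -0.03]
  shift cm [ 0.11  1.06 -0.04] yaw 0.08
```

View pics/s6.png

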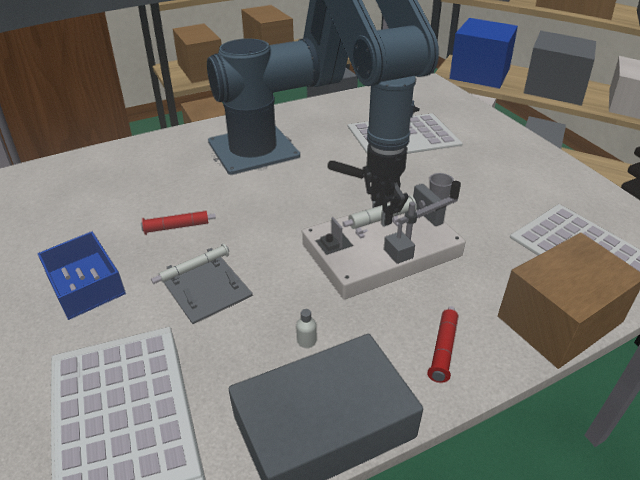

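```bash
python3 -m creep '0.8 0 0.3 0 0;0.8 0 0.3 0 0;0.8 0 0.2 0 0;0.8 0 0 0 0;0.8 0 0 0 0'; python3 -m creep '0.8 0 0.1 0 0;0.8 0 0 0 0;0.8 0 0.1 0 0;0.8 0 0 0 0;0.8 0 0 0 0'; python3 -c "
from h import *
go([.5147,.1007,.0771],.6); im=save('scene','s7.png'); cv2.imwrite('pics/c7.png',cv2.resize(im['frame'][170:290,310:470,::-1],None,fx=4.5,fy=4.5,interpolation=cv2.INTER_CUBIC))"
```

```text
clock: 14.77
position: [0.5142, 0.1018, 0.0785]
tcp_rot: [-0.503, 0.503, -0.497, 0.497]
force: [-0.7, -0.6, -0.4]
opening: 0.342
clock: 15.18
position: [0.5148, 0.1018, 0.077]
tcp_rot: [0.503, -0.503, 0.497, -0.497]
force: [0.8, 0.3, 0.2]
opening: 0.34
clock 15.18 p [0.5148 0.1018 0.077 ] z-angle 0.68 tilt [ 0.001 -0.    -1.   ] F [0.79 0.31 0.16] open 0.34 j [-0.02  0.4   1.82  0.    0.92 -0.03]
  shift cm [ 0.11 -0.01 -0.01] yaw 0.08
```

View pics/c7.png

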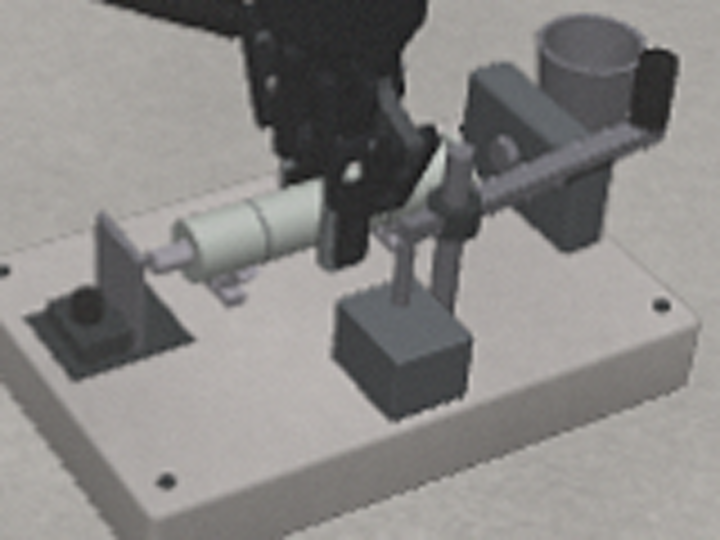

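```bash
python3 -m creep '0.8 0 0.1 0 0;0.8 0 0 0 0;0.8 0 0 0 0'; python3 -m creep '0.8 0 0.1 0 0;0.8 0 0 0 0;0.8 0 0 0 0'
```

```text
clock: 15.48
position: [0.515, 0.1018, 0.0768]
tcp_rot: [0.503, -0.503, 0.497, -0.497]
force: [-0.9, -0.4, 6.8]
opening: 0.338
clock: 15.73
position: [0.5151, 0.1018, 0.0767]
tcp_rot: [0.504, -0.503, 0.496, -0.498]
force: [-3.4, -0.7, 13.8]
opening: 0.337
```

```bash
python3 -m creep '0.55 0 -0.2 0 0;0.55 0 0 0 0;0.55 0 0 0 0;0.55 0 0 0 0' 20; python3 -m creep '0.75 0 0 0 0;0.75 0 0 0 0;0.75 0 0 0 0;0.75 0 0 0 0;0.75 0 0 0 0' 20
```

```text
clock: 16.07
position: [0.5141, 0.1018, 0.0765]
tcp_rot: [-0.503, 0.503, -0.497, 0.497]
force: [1.1, -0.2, -0.6]
opening: 0.445
clock: 16.48
position: [0.5148, 0.1018, 0.0769]
tcp_rot: [0.503, -0.503, 0.497, -0.497]
force: [2.3, 0.3, -0.8]
opening: 0.341
```

```bash
python3 -m creep '0.75 0.2 0 0 0;0.75 0.2 0 0 0;0.75 0.2 0 0 0;0.75 0.2 0 0 0;0.75 0 0 0 0'; python3 -m creep '0.75 0.1 0 0 0;0.75 0.1 0 0 0;0.75 0 0 0 0'; python3 -c "
from h import *
go([.5147,.1007,.0771],.6); im=save('scene','s8.png'); cv2.imwrite('pics/c8.png',cv2.resize(im['frame'][200:260,320:400,::-1],None,fx=9,fy=9,interpolation=cv2.INTER_CUBIC))"
```

```text
clock: 16.9
position: [0.5147, 0.0934, 0.077]
tcp_rot: [0.503, -0.503, 0.497, -0.497]
force: [2.2, 0.3, 0.7]
opening: 0.343
clock: 17.15
position: [0.5148, 0.0917, 0.077]
tcp_rot: [0.503, -0.503, 0.497, -0.497]
force: [3.0, 1.6, 2.3]
opening: 0.343
clock 17.15 p [0.5148 0.0917 0.077 ] z-angle 0.67 tilt [ 5.e-04  0.e+00 -1.e+00] F [2.98 1.56 2.33] open 0.343 j [-0.04  0.4   1.82  0.    0.92 -0.05]
  shift cm [-0.9  -0.01  0.  ] yaw 0.07
```

View pics/c8.png

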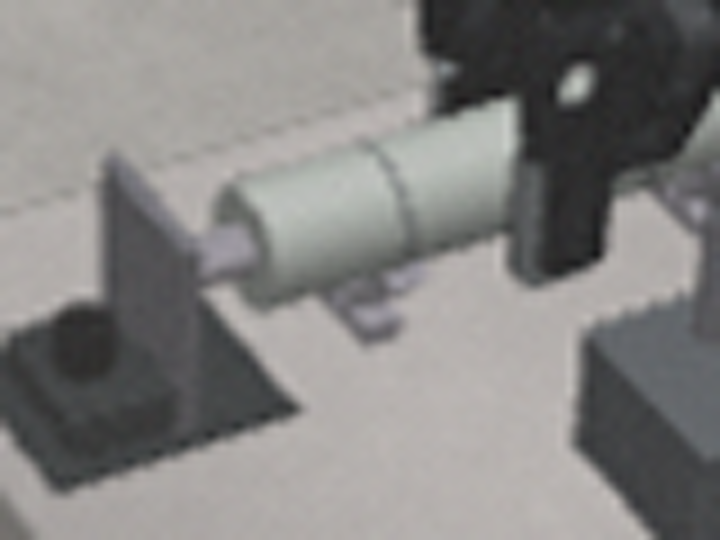

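```bash
for i in 1; do python3 -m creep '0.75 0.05 0 0 0;0.75 0 0 0 0'; python3 -m creep '0.75 0.05 0 0 0;0.75 0 0 0 0';  python3 -m creep '0.75 0.05 0 0 0;0.75 0 0 0 0'; done
```

```text
clock: 17.37
position: [0.5148, 0.0914, 0.0769]
tcp_rot: [0.503, -0.503, 0.497, -0.497]
force: [3.4, 2.1, 3.2]
opening: 0.343
clock: 17.53
position: [0.5148, 0.0909, 0.0769]
tcp_rot: [0.503, -0.503, 0.497, -0.497]
force: [2.6, 2.3, 2.1]
opening: 0.344
clock: 17.7
position: [0.5148, 0.0903, 0.0769]
tcp_rot: [0.503, -0.503, 0.497, -0.497]
force: [3.1, 2.6, 4.0]
opening: 0.343
```

```bash
python3 -m creep '0.75 0.05 -0.03 0 0;0.75 0 0 0 0'; python3 -m creep '0.75 0.05 0 0 0;0.75 0 0 0 0'
```

```text
clock: 17.87
position: [0.5146, 0.0897, 0.0772]
tcp_rot: [0.503, -0.503, 0.497, -0.497]
force: [4.3, 2.7, 1.6]
opening: 0.342
clock: 18.03
position: [0.5146, 0.0893, 0.0771]
tcp_rot: [0.503, -0.503, 0.497, -0.497]
force: [3.4, 2.6, 3.0]
opening: 0.342
```

```bash
python3 -m creep '0.75 0.05 0 0 0;0.75 0 0 0 0'; python3 -m creep '0.75 0.05 0 0 0;0.75 0 0 0 0'
```

```text
clock: 18.2
position: [0.5146, 0.0888, 0.0771]
tcp_rot: [-0.503, 0.503, -0.497, 0.497]
force: [3.7, 2.6, 2.4]
opening: 0.342
clock: 18.37
position: [0.5146, 0.0883, 0.0772]
tcp_rot: [0.503, -0.503, 0.497, -0.497]
force: [3.8, 1.6, 3.3]
opening: 0.34
```

Steady low force and the tool still follows, so there is no contact yet. I'll keep going in small steps.

```bash
python3 -m creep '0.75 0.05 0 0 0;0.75 0 0 0 0'; python3 -m creep '0.75 0.05 0 0 0;0.75 0 0 0 0'
```

```text
clock: 18.53
position: [0.5146, 0.0882, 0.0771]
tcp_rot: [0.503, -0.503, 0.497, -0.497]
force: [4.1, 3.4, 1.7]
opening: 0.344
clock: 18.7
position: [0.5145, 0.0881, 0.0771]
tcp_rot: [0.503, -0.502, 0.497, -0.497]
force: [3.5, 7.6, 3.3]
opening: 0.339
```

```bash
python3 -m creep '0.75 0.05 0 0 0;0.75 0 0 0 0'; python3 -m creep '0.75 0.05 0 0 0;0.75 0 0 0 0'
```

```text
clock: 18.87
position: [0.5145, 0.0881, 0.0771]
tcp_rot: [0.503, -0.502, 0.498, -0.497]
force: [4.0, 9.0, 3.1]
opening: 0.345
clock: 19.03
position: [0.5146, 0.088, 0.0772]
tcp_rot: [0.504, -0.502, 0.498, -0.497]
force: [3.0, 11.3, 2.5]
opening: 0.342
```

```bash
python3 -m creep '0.75 0.05 0 0 0;0.75 0 0 0 0'; python3 -c "
from h import *
im=save('scene','s9.png'); save('top','t9.png');cv2.imwrite('pics/c9.png',cv2.resize(im['frame'][200:260,320:400,::-1],None,fx=9,fy=9,interpolation=cv2.INTER_CUBIC))"
```

```text
clock: 19.2
position: [0.5145, 0.088, 0.0771]
tcp_rot: [0.504, -0.502, 0.498, -0.496]
force: [4.7, 12.0, 2.5]
opening: 0.343
```

View pics/c9.png

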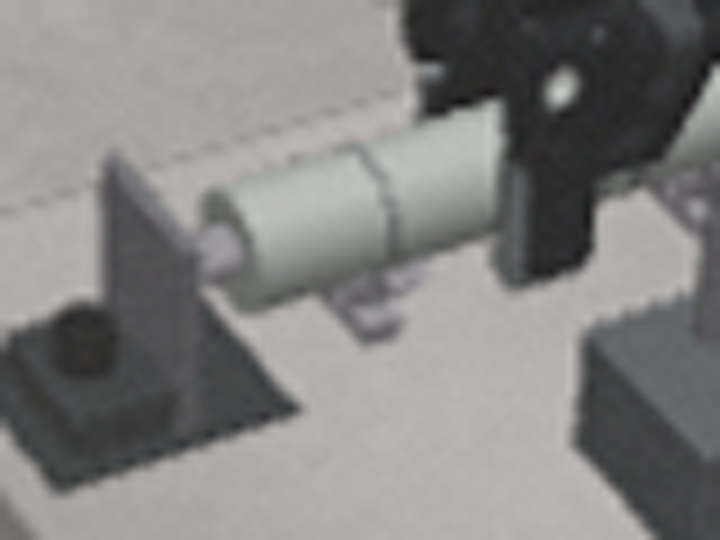

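```bash
python3 -m creep '0.75 -0.1 0 0 0;0.75 -0.07 0 0 0;0.75 0 0 0 0'
```

```text
clock: 19.55
position: [0.5146, 0.0881, 0.0771]
tcp_rot: [0.503, -0.503, 0.497, -0.497]
force: [3.3, 4.9, 2.1]
opening: 0.343
```

```bash
python3 -m creep '0.65 0 0 0 0;0.6 0 0 0 0;0.5 0 0 0 0;0.4 0 0 0 0;0.4 0 0 0 0'; python3 -m creep '0.4 0 -1 0 0;0.4 0 -2.5 0 0;0.4 0 -3.5 0 0;0.4 0 -3.5 0 0;0.4 0 -2 0 0'; python3 -c "
from h import *
im=save('scene','s10.png'); cv2.imwrite('pics/c10.png',cv2.resize(im['frame'][190:270,320:430,::-1],None,fx=7,fy=7,interpolation=cv2.INTER_CUBIC)); save('wrist','w10.png')
go([.578,.231,.25],6)"
```

```text
clock: 19.97
position: [0.5136, 0.0872, 0.0766]
tcp_rot: [-0.502, 0.504, -0.498, 0.497]
force: [0.4, -0.1, 0.6]
opening: 0.601
clock: 20.38
position: [0.5157, 0.0874, 0.2065]
tcp_rot: [0.504, -0.502, 0.496, -0.498]
force: [0.9, -0.0, -0.3]
opening: 0.596
clock 20.48 p [0.5169 0.0873 0.2072] z-angle 0.68 tilt [ 8.8e-03 -6.0e-04 -1.0e+00] F [ 0.57 -1.11 -0.64] open 0.599 j [-0.05  0.24  1.67 -0.    1.22 -0.06]
  shift cm [-14.29  -4.23   6.31] yaw -5.32
```

View pics/c10.png

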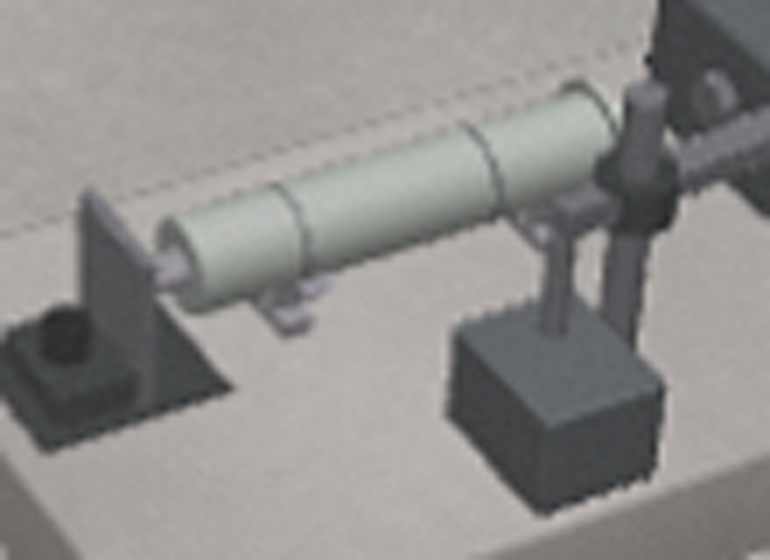

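View pics/w10.png

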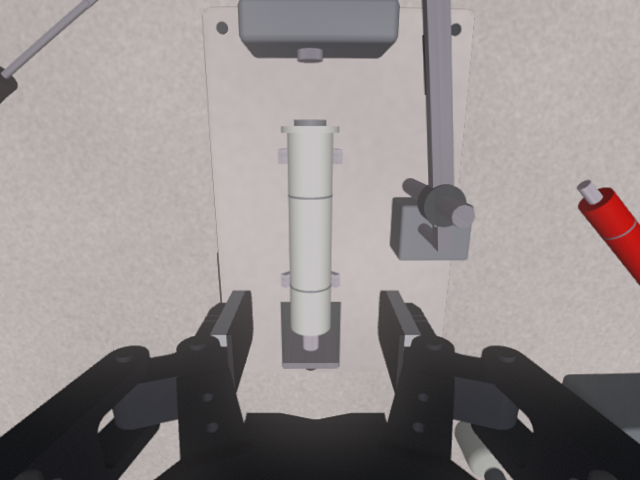

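```bash
python3 -c "
from h import *
o=bot.observe(); w=load('w10.png'); W=cloud(w,o)
th=np.radians(.6); Rp=np.array([[np.cos(th),-np.sin(th)],[np.sin(th),np.cos(th)]]); L=W.copy(); L[...,:2]=(W[...,:2]-[.5148,.0957])@Rp
k=(L[...,2]>.078)&(L[...,2]<.1)&(abs(L[...,0])<.025)&(L[...,1]>-.078)&(L[...,1]<.05)
Q=L[k]; 
for a in np.arange(-.07,.05,.02):
    q=Q[abs(Q[:,1]-a)<.01]; print(a.round(3),q[:,0].min().round(4),q[:,0].max().round(4),q[:,2].max().round(4))
k=(L[...,2]>.09)&(L[...,2]<.105)&(abs(L[...,0])<.025)&(L[...,1]<-.085)&(L[...,1]>-.115); print('stop',k.sum(),L[k].min(0),L[k].max(0))
v,u=np.where((L[...,2]>.07)&(L[...,2]<.085)&(abs(L[...,0])<.004)&(L[...,1]<-.07)); print('nose y',L[v,u,1].min(),L[v,u,1].max())
"
```

```text
-0.07 -0.0158 0.0121 0.0888
-0.05 -0.0154 0.0125 0.0892
-0.03 -0.0155 0.0124 0.0886
-0.01 -0.0155 0.0127 0.089
0.01 -0.0155 0.0125 0.0889
0.03 -0.0155 0.0124 0.0886
stop 494 [-0.02131425 -0.10255622  0.09004708] [ 0.0175871  -0.09618524  0.09616089]
nose y -0.09801936186067406 -0.08452141808468536
```

```bash
python3 -c "
from h import *
for n in ['s10.png','t9.png','s9.png']:
    w=load(n); W=cloud(w)
    k=(abs(W[...,2]-.156)<.01)&(abs(W[...,0]-.58)<.03)&(abs(W[...,1]-.233)<.03); print(n,k.sum(),W[k].min(0),W[k].max(0),W[k].mean(0))
"
python3 -m creep '0.4 -1.5 -1 0.65 -1;0.4 -3 -1.5 1.3 -2;0.4 -3 -1.5 1.3 -2;0.4 -2.5 0 1.1 0;0.4 -1 0 0.5 0'
```

```text
s10.png 73 [0.56876227 0.22053575 0.14604543] [0.58805609 0.24044289 0.15904943] [0.57962469 0.22880134 0.15373346]
clock: 20.9
position: [0.5571, 0.2031, 0.2425]
tcp_rot: [0.525, -0.524, 0.474, -0.474]
force: [0.4, -0.1, -0.9]
opening: 0.601Traceback (most recent call last):
  File "<string>", line 5, in <module>
    k=(abs(W[...,2]-.156)<.01)&(abs(W[...,0]-.58)<.03)&(abs(W[...,1]-.233)<.03); print(n,k.sum(),W[k].min(0),W[k].max(0),W[k].mean(0))
                                                                                                 ~~~~~~~~^^^
    return umr_minimum(a, axis, None, out, keepdims, initial, where)
ValueError: zero-size array to reduction operation minimum which has no identity
```

```bash
python3 -m creep '0.4 0 0 0 0;0.4 0 0 0 0;0.4 0 0 0 0;0.4 0 0 0 0'; python3 -c "
from h import *
o=bot.observe();go([.5765,.2311,.156],6)
w=save('wrist','w11.png'); W=cloud(w,o)
k=(abs(W[...,2]-.157)<.005)&(abs(W[...,0]-.58)<.03)&(abs(W[...,1]-.233)<.03); print(k.sum(),W[k].min(0),W[k].max(0),W[k].mean(0))
"
```

```text
clock: 21.23
position: [0.5559, 0.1988, 0.2415]
tcp_rot: [-0.523, 0.524, -0.475, 0.475]
force: [0.3, -0.4, 0.1]
opening: 0.598
clock 21.23 p [0.5559 0.1988 0.2415] z-angle 5.6 tilt [-1.6e-03 -7.0e-04 -1.0e+00] F [ 0.31 -0.4   0.06] open 0.598 j [ 0.15  0.34  1.45 -0.    1.35  0.06]
  shift cm [-3.02  8.55  2.38] yaw -0.4
828 [0.56582538 0.22377044 0.15207752] [0.58364681 0.24144334 0.15934   ] [0.57447088 0.23294342 0.15721878]
```

View pics/w11.png

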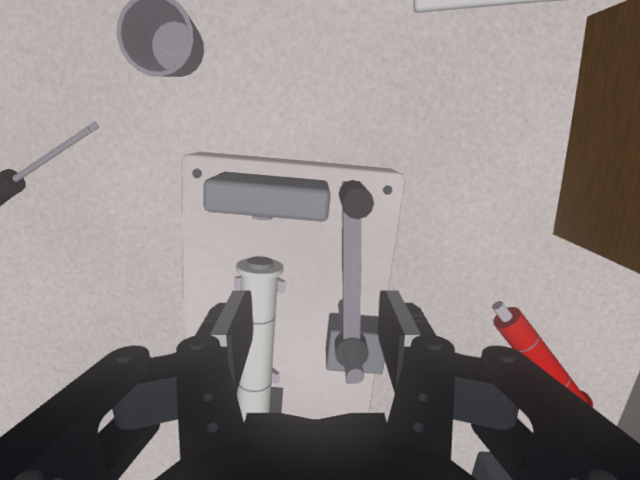

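```bash
python3 -m creep '0.4 -1.5 0 1.1 0;0.4 -1.6 0.5 1.2 -0.4;0.4 0 2 0 0;0.4 0 2.5 0 0;0.4 0 2 0 0'; python3 -m creep '0.4 0 1 0 0;0.4 0 0.5 0 0;0.4 0 0 0 0;0.4 0 0 0 0;0.4 0 0 0 0';python3 -c "
from h import *
o=bot.observe();go([.5757,.2320,.155],6)"
```

```text
clock: 21.7
position: [0.5761, 0.2324, 0.1709]
tcp_rot: [-0.525, 0.526, -0.473, 0.473]
force: [0.9, -0.4, -0.2]
opening: 0.601
clock: 22.12
position: [0.5773, 0.2332, 0.1587]
tcp_rot: [0.526, -0.525, 0.472, -0.473]
force: [-0.5, 0.2, 1.0]
opening: 0.599
clock 22.12 p [0.5773 0.2332 0.1587] z-angle 6.06 tilt [ 2.6e-03  5.0e-04 -1.0e+00] F [-0.54  0.17  1.02] open 0.599 j [ 0.21  0.46  1.48 -0.    1.2   0.1 ]
  shift cm [ 0.11  0.37 -0.17] yaw 0.06
```

```bash
python3 -m creep '0.4 0.1 0.35 -0.15 0;0.6 0 0 0 0;0.9 0 0 0 0;0.95 0 0 0 0;0.95 0 0 0 0' 60; python3 -m creep '0.95 0 0 0 0;0.95 0 0 0 0;0.95 0 0 0 0;0.95 0 0 0 0' 60;python3 -c "
from h import *
o=bot.observe();go([.5757,.2320,.155],6)"
```

```text
clock: 22.53
position: [0.5751, 0.2322, 0.154]
tcp_rot: [0.526, -0.526, 0.473, -0.473]
force: [0.5, -0.4, 1.1]
opening: 0.186
clock: 22.87
position: [0.5751, 0.2322, 0.1538]
tcp_rot: [0.526, -0.526, 0.473, -0.473]
force: [0.1, 1.5, 0.8]
opening: 0.188
clock 22.87 p [0.5751 0.2322 0.1538] z-angle 6.08 tilt [ 5.e-04  2.e-04 -1.e+00] F [0.07 1.47 0.81] open 0.188 j [0.2  0.46 1.49 0.   1.19 0.1 ]
  shift cm [ 0.03 -0.12  0.06] yaw 0.08
```

```bash
python3 -m creep '0.95 0 -0.2 0 0;0.95 0 -0.3 0 0;0.95 0 -0.2 0 0;0.95 0 0 0 0;0.95 0 0 0 0'
```

```text
clock: 23.28
position: [0.5744, 0.2316, 0.1596]
tcp_rot: [-0.525, 0.526, -0.473, 0.473]
force: [0.8, -1.9, -9.0]
opening: 0.186
```

```bash
python3 -m creep '0.95 0.06 -0.05 -1.19 -6;0.95 0.06 0 -1.19 -6;0.95 0.06 0 -1.19 -6;0.95 0.06 0 -1.19 -6'; python3 -c "
from h import *
a=np.radians(82.7-24); go([.5896-.1146*np.cos(a),.1185+.1146*np.sin(a),.160],30.1)"
```

```text
clock: 23.62
position: [0.5299, 0.2159, 0.1605]
tcp_rot: [-0.613, 0.614, -0.351, 0.352]
force: [5.3, -9.8, -9.7]
opening: 0.186
clock 23.62 p [0.5299 0.2159 0.1605] z-angle 30.38 tilt [ 3.0e-04 -2.8e-03 -1.0e+00] F [ 5.29 -9.84 -9.73] open 0.186 j [ 0.19  0.38  1.61 -0.    1.16 -0.34]
  shift cm [-0.03  0.05  0.04] yaw 0.28
```

```bash
python3 -m creep '0.95 0.06 0 -1.19 -6;0.95 0.06 0 -1.19 -6;0.95 0.06 0 -1.19 -6;0.95 0.06 0 -1.19 -6'; python3 -c "
from h import *
a=np.radians(82.7-48); go([.5896-.1146*np.cos(a),.1185+.1146*np.sin(a),.160],54.1)"
```

```text
clock: 23.95
position: [0.4961, 0.1841, 0.1614]
tcp_rot: [-0.673, 0.673, -0.215, 0.218]
force: [9.5, -7.5, -8.5]
opening: 0.188
clock 23.95 p [0.4961 0.1841 0.1614] z-angle 54.35 tilt [ 0.0038 -0.0022 -1.    ] F [ 9.47 -7.55 -8.49] open 0.188 j [ 0.15  0.3   1.72 -0.    1.12 -0.8 ]
  shift cm [-0.04  0.14 -0.08] yaw 0.25
```

```bash
python3 -m creep '0.95 0.16 0 -1.19 -6;0.95 0.14 0 -1.19 -6;0.95 0.08 0 -1.19 -6'; python3 -c "
from h import *
a=np.radians(82.7-66); go([.5896-.1146*np.cos(a),.1185+.1146*np.sin(a),.160],72.1)"
```

```text
clock: 24.2
position: [0.4808, 0.1521, 0.1612]
tcp_rot: [-0.699, 0.699, -0.108, 0.109]
force: [4.9, -2.9, -8.3]
opening: 0.182
clock 24.2 p [0.4808 0.1521 0.1612] z-angle 72.34 tilt [ 1.9e-03 -5.0e-04 -1.0e+00] F [ 4.87 -2.9  -8.34] open 0.182 j [ 0.09  0.26  1.77 -0.    1.1  -1.18]
  shift cm [-0.07  0.12 -0.09] yaw 0.24
```

```bash
python3 -m creep '0.95 0.08 0 -1.19 -6;0.95 0.06 0 -1.19 -6;0.95 0.06 0 -0.8 -4;0.95 0 0 -0.3 -1.3;0.95 0 0 0 0'; python3 -c "
from h import *
a=np.radians(-.6); go([.5896-.1146*np.cos(a),.1185+.1146*np.sin(a),.160],89.4)"
```

```text
clock: 24.62
position: [0.4759, 0.1181, 0.1613]
tcp_rot: [0.707, -0.707, 0.004, -0.005]
force: [5.0, -1.7, -9.0]
opening: 0.184
clock 24.62 p [0.4759 0.1181 0.1613] z-angle 89.33 tilt [ 1.6e-03  2.0e-04 -1.0e+00] F [ 5.   -1.72 -8.95] open 0.184 j [ 0.02  0.24  1.81  0.    1.1  -1.54]
  shift cm [-0.08  0.13 -0.08] yaw -0.07
```

```bash
python3 -m creep '0.95 0 0.2 0 0;0.95 0 0.3 0 0;0.95 0 0.3 0 0;0.95 0 0.3 0 0;0.95 0 0.3 0 0'; python3 -m creep '0.95 0 0.3 0 0;0.95 0 0.3 0 0;0.95 0 0.3 0 0;0.95 0 0.2 0 0;0.95 0 0 0 0'
```

```text
clock: 25.03
position: [0.4757, 0.1189, 0.147]
tcp_rot: [-0.707, 0.707, -0.003, 0.004]
force: [4.8, -2.4, -8.3]
opening: 0.189
clock: 25.45
position: [0.4757, 0.1189, 0.1358]
tcp_rot: [-0.707, 0.707, -0.004, 0.004]
force: [5.6, -2.0, -7.6]
opening: 0.188
```

```bash
python3 -m creep '0.95 0 0.1 0 0;0.95 0 0.1 0 0;0.95 0 0.1 0 0;0.95 0 0.1 0 0;0.95 0 0 0 0'; python3 -m creep '0.95 0 0.1 0 0;0.95 0 0.1 0 0;0.95 0 0 0 0'
```

```text
clock: 25.87
position: [0.4757, 0.1189, 0.132]
tcp_rot: [-0.707, 0.707, -0.003, 0.004]
force: [5.1, -1.9, -6.5]
opening: 0.182
clock: 26.12
position: [0.4756, 0.1189, 0.131]
tcp_rot: [0.707, -0.707, 0.003, -0.004]
force: [2.3, -2.1, 2.3]
opening: 0.186
```

```bash
python3 -m creep '0.95 0 0 0 0;0.95 0 0 0 0'; python3 -c "
from h import *
im=save('scene','s12.png'); cv2.imwrite('pics/c12.png',cv2.resize(im['frame'][170:280,310:450,::-1],None,fx=5.5,fy=5.5,interpolation=cv2.INTER_CUBIC))"
```

```text
clock: 26.28
position: [0.4756, 0.1189, 0.1309]
tcp_rot: [0.707, -0.707, 0.003, -0.004]
force: [1.0, -1.9, 5.1]
opening: 0.184
```

View pics/c12.png

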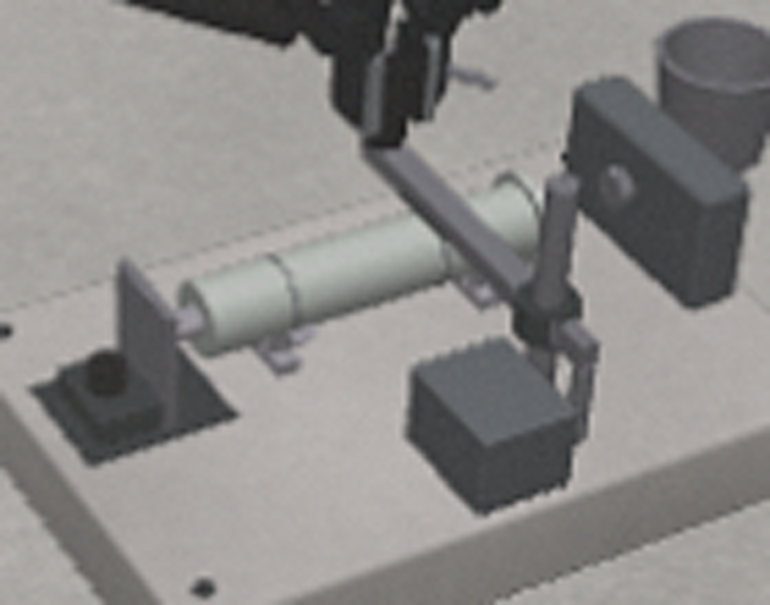

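```bash
python3 -m creep '0.8 0 -0.05 0 0;0.7 0 0 0 0;0.5 0 0 0 0;0.4 0 0 0 0;0.4 0 0 0 0'; python3 -m creep '0.4 0 -1 0 0;0.4 0 -2.5 0 0;0.4 0 -3.5 0 0;0.4 0 -3.5 0 0;0.4 0 -2 0 0';  python3 -m creep '0.4 -2 0 0 0;0.4 -3 0 0 0;0.4 -2 0 0 0;0.4 0 0 0 0;0.4 0 0 0 0'; python3 -c "
from h import *
o=bot.observe(); go([0,0,0])
im=save('scene','s13.png'); cv2.imwrite('pics/c13.png',cv2.resize(im['frame'][170:280,310:450,::-1],None,fx=5.5,fy=5.5,interpolation=cv2.INTER_CUBIC)); w=save('wrist','w13.png'); W=cloud(w,o)
Ws=cloud(im)
k=(abs(W[...,2]-.132)<.01)&(abs(W[...,0]-.475)<.03)&(abs(W[...,1]-.118)<.03); print('knob',k.sum(),W[k].mean(0),np.median(W[k],0))
th=np.radians(.6); Rp=np.array([[np.cos(th),-np.sin(th)],[np.sin(th),np.cos(th)]]); L=W.copy(); L[...,:2]=(W[...,:2]-[.5148,.0957])@Rp
k=(L[...,2]>.09)&(L[...,2]<.105)&(abs(L[...,0])<.025)&(L[...,1]<-.085)&(L[...,1]>-.115); print('stop',k.sum(),L[k].min(0),L[k].max(0))
"
```

```text
clock: 26.75
position: [0.4744, 0.1189, 0.1302]
tcp_rot: [0.707, -0.707, 0.004, -0.003]
force: [0.4, -0.5, 0.2]
opening: 0.596
clock: 27.17
position: [0.4761, 0.1188, 0.26]
tcp_rot: [0.707, -0.707, 0.002, -0.005]
force: [1.1, 0.2, 0.3]
opening: 0.598
clock: 27.58
position: [0.4045, 0.1196, 0.2565]
tcp_rot: [0.707, -0.707, 0.003, -0.004]
force: [0.3, 0.5, 0.1]
opening: 0.605
clock 27.58 p [0.4045 0.1196 0.2565] z-angle 89.4 tilt [ 1.5e-03  1.0e-04 -1.0e+00] F [0.28 0.53 0.08] open 0.605 j [ 0.02  0.02  1.81  0.    1.31 -1.54]
  shift cm [-40.36  25.59 -12.39] yaw None
knob 541 [0.47037923 0.11883393 0.13105297] [0.46981137 0.1185847  0.13228435]
stop 199 [-0.02302607 -0.10262011  0.09026668] [-0.0018548  -0.09675269  0.09810461]
```

View pics/c13.png

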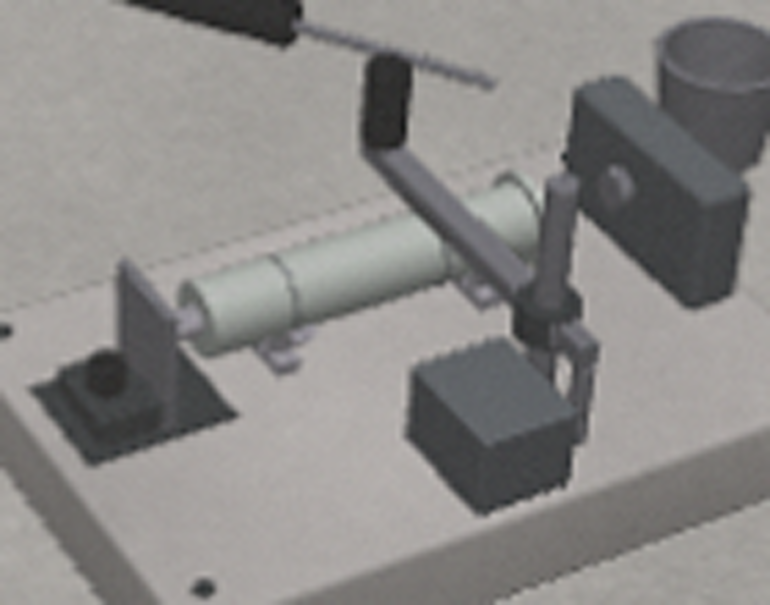

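View pics/w13.png

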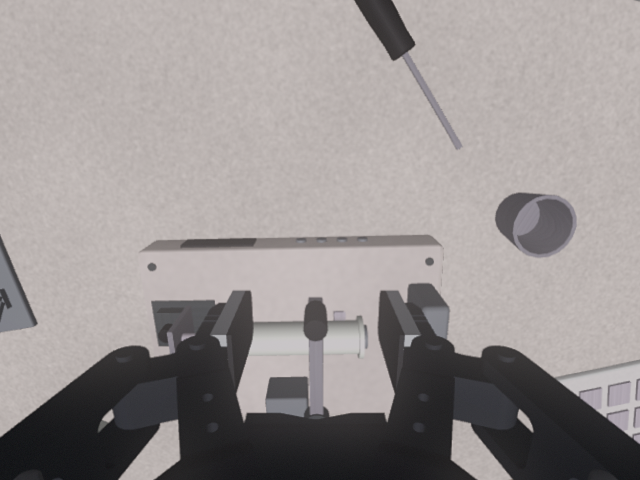

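The crop shows the bar lying across the barrel, with the knob upright at (388,100). The barrel is in both saddles and its nose is at the stop (180,320). The arm is clear, so I'm handing in.

```bash
python3 -c "
from workcell import bot
print(bot.close_job())"
```

```text
the job is handed in; nothing more can be done
None
```

The thick barrel is loaded and clamped in the pump, and I handed the job in at about 27.6 s of the 69 s allowed. No verdict was reported.

- **Bar aside:** I lifted the bar about 33 mm, swung it to about 1.45 rad and left its leg resting on the ledge.
- **Barrel in the cradle:** I laid the barrel in the V-cradle and slid it on until the nose met the stop and the tool stopped advancing. I stepped on a little too far there: the wrist read 12.0 N along y, about 2 N of it apparently saddle drag. I eased back to about 5 N before letting go. The tool did not move more than 0.2 mm between first contact and that peak. Camera readings put the stop's face at y about -96 to -98 mm before and after, so it appears not to have shifted.
- **Clamping:** I brought the bar back to a turn of about 0 and lowered it at no more than about 36 mm/s until the barrel carried it. The wrist force went from -6.5 N to +2 to +5 N at that point.
- **Last checks:** The pictures show the barrel in both saddles with its nose at the stop, the bar lying across it and the arm clear. From tool height I make the lift 4.5 to 5 mm, against the stated "about 3 mm"; it should be within the 1 to 8 mm limit, but I had no direct reading.
- **Disagreement:** The wrist depth put the barrel's middle line about 1.5 mm to -x of the cradle. The stop read about the same amount off, so I took it as camera calibration error.
- **Bystanders:** The arm never went near the slim barrel, bottle, cup or red look-alikes. I did not re-measure their positions at the end.

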